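Draw out the plunger tray of the covered carrier

ROBOT

A 6-joint arm with a two-finger parallel gripper is mounted at the origin on a cart in front of the work surface, level with it; the furniture and walls round the work are solid. World frame = base frame: x ahead of the robot, y to its left, z up, the work surface at z = 0. Lengths are in m, angles in rad, forces in N, time in s.
With the tool pointing down it reaches from about 0.25 to 0.775 m from the base axis. Payload 4 kg.
Tool frame: the origin (TCP) lies between the finger pads; the fingertips stand 19 mm ahead of it and the grasp point (between the pads) is the TCP (robot.tip_reach is the y of the fingertips in the tool frame, in m); y points along the fingers, x is the direction in which the jaws open and shut, and the axes are right-handed (so a half turn about y gives the same grasp; the last joint's range is limited). The gripper opens to 94 mm and grips with 3 to 60 N. Pads are 16 mm wide; open, the fingers measure 119 mm over their backs; the gripper's body (75 mm by 177 mm) begins 78 mm behind the grasp point.
Start: joints at [-1.365, 0.087, 1.371, -0, 1.684, -0.103], TCP at [0.167, -0.524, 0.225] pointing down, gripper open.
Joint ranges: [-3.1, 3.1], [-0.76, 2.03], [0.27, 2.55], [-1.08, 4.22], [0.17, 2.65], [-2.57, 2.57]. Speed limits (rad/s): [2.79, 2.79, 3.14, 3.14, 3.14, 3.14].

INTERFACE

Orientations are given as [roll, pitch, yaw] about the fixed x, y, z axes, in that order (R = Rz(yaw) Ry(pitch) Rx(roll)).
In Python, from bench import robot, imaging, order gives the robot as it stands.
- The arm moves only by the tool send_rows, never from a script. Its argument "moves" is text: rows parted by semicolons, each of 5 numbers parted by spaces: the gripper's target within -1 to 1 (shut at 1, half-way at 0, fully open at -1), then the shift along the tool's x, y, z in m, then the turn about the tool's y in degrees. In form: fingers tx ty tz roll; .... A call has exactly 10 rows; each row shifts and turns the commanded pose from where the row before left it, along the tool's axes as they then stand; what a row does not reach is not made up. A row lasts 1/12 s, in which the tool goes at most 41.7 mm and 7.16 degrees, less where a joint would pass 70% of its speed; a pose out of reach is approached as far as the arm can. A call with a gripper value outside its range is refused whole. The fingers move at their own pace and stop on an object; the grip force is fixed at half the most. Time passes only in rows, so rows that do not move let the fingers close, or fill a call up. It gives the time, the measured TCP pose, the force and the opening at its end, in the units of the state.
- robot.get_obs(): the state, without advancing time (a new reading comes with each control period).
- imaging.snapshot(name): name is "side" or "top" or "wrist"; returns a dict with "image" (420x560x3 uint8, red, green, blue), "mtx" (3x3 intrinsics, pixels), "dist" ([k1, k2, p1, p2, k3] as OpenCV has them; the pictures are not rectified), "R" (3x3) and "t" (3): a world point X has camera coordinates R X + t. Camera axes: x right, y down, z forward; pixel columns grow to the right and rows downward; lengths in m; the calibration is good to about 2 mm. A picture is of the moment at which its call begins. There is no depth.
- order.close_job(): hands the job in, once; it reports no verdict.
Trained networks look in a picture, given as the dict that the camera call returned (one of the last four; its "shot" number tells which), for a name from the list of things; names that differ only in an ending like _2 or _b are one class to them, and where a whole thing is asked for, a point or a joint stands for the part that bears it (a point fixed in the world has none). Each returns a list of dicts, best first, with "conf" (0 to 1); they miss things now and then, are a little off and sometimes report something else, mostly with a low value. They report only what shows in the picture. A call takes as long as a camera call.
- imaging.recognise(picture, target): "centre" ([column, row] in pixels, amid what is visible of it).
- imaging.landmark_of(picture, target): "centre" ([column, row] in pixels: a listed point, or the origin of a listed thing).
The state is a dict: "time": time; "joint_positions": joint angles; "qvel": joint speeds; "joint_torque": joint torques, N m; "tool_pos": TCP position; "ee_rot": TCP orientation; "wrist_force": force on the tool from outside, world axes, zero at the start; "wrist_torque": the same for the moment, N m; "width": finger opening in m.
Only numpy, scipy, OpenCV 4.12 (cv2) and the standard library are available. Lean on these libraries where they do the work, as an engineer would, in place of code of your own. Each camera call takes 0.05 s, during which the arm holds its last target.

TASK

The pump plungers under the dust cover are wanted for measuring: slide back the bolt at the front of the tray carrier, then hook a fingertip behind the lip of its tray and draw the tray all the way out to its stop, so that the plungers stand clear of the cover. Hook the lip, do not pinch it, and do not touch the plungers, which must stay standing in their wells; leave the valve cap, the tappet and the valve seat near the carrier where they are.

Things in the scene. Friction and masses are not known exactly. Their poses are not given: they have to be found in the camera images.
- carrier: Narrow blue painted tray carrier fixed on the worktop, with a clear dust cover over its rear. Origin at worktop height, under the middle plunger when the tray is in; own -x points out of the open front, the way the tray is drawn; own z up; -y is the right-hand side for someone facing that front. Base x = -123 to +62, y = -30 to +30 mm in this frame, side cheeks 22 mm high.
- cover_edge (a point): Middle of the top front edge of the clear dust cover, 76 mm above the worktop, at x = -55.5, y = 0 mm in the carrier's frame. The cover reaches from here to the carrier's rear and is 60 mm wide; ahead of this edge the carrier is open from above.
- tray (a joint): How far the aluminium tray is drawn out along the carrier's -x, in m: 0 fully in, 0.115 fully out against its end stop. It runs on rails with about 2.5 N of friction and stays where it is left. The shot bolt bars it after about 3 mm.
- lip_back (a point): Rear face of the upright lip across the tray's front, at mid-width, 35 mm above the worktop; moves with the tray (tray in: x = -109, y = 0 mm in the carrier's frame). The lip is 4 mm thick along x, 52 mm wide along y, its rolled top edge (6 mm thick, 1 mm proud of the rear face) tops out 50 mm above the worktop. A fingertip goes down behind it, on its +x side.
- tray_floor (a point): Middle of the bare tray floor behind the lip, 12 mm above the worktop; moves with the tray (tray in: x = -81, y = 0 mm in the carrier's frame). The bare floor is 56 mm long along x, from the lip to the white insert block (28 mm high above the worktop) that holds the plungers, and 47 mm wide between side walls 20 mm high.
- card_holder (a point): Middle of the front of a flat steel card holder with a blank card, fixed on the front of the lip: 32 mm wide along y, 10 to 43 mm above the worktop, 2 mm proud; moves with the tray (tray in: x = -115, y = +8.5 mm in the carrier's frame).
- bolt (a joint): How far the steel barrel bolt at the right front corner is slid back along the carrier's -y (outward, away from the tray), in m: 0 fully shot (it starts at 0 to 0.004), its tip across the front of the lip's right end; 0.022 fully back against its stop, its tip 6 mm clear of the lip. About 1.5 N of friction; it stays where it is left.
- bolt_knob (a point): Axis of the bolt's upright knob, 60 mm above the worktop; moves with the bolt (shot: x = -120, y = -44 mm in the carrier's frame). An 8 mm steel stem rising from the bolt (bolt's top at 36 mm) with a 15 mm ball on it, ball's top 78 mm above the worktop. On its inner (+y) side, over the lip, everything is free above 51 mm.
- bolt_block (a point): Middle of the top of the blue block that carries the bolt, 26 mm above the worktop, x = -120, y = -54 mm in the carrier's frame; the block is 24 mm along x and 48 mm along y. Two small keepers on it, 38 mm apart along y, rise to 38 mm.
- plunger_1: Dark pump plunger, 27 mm in diameter and 50 mm tall, standing loosely in a 12 mm deep well of the tray's white insert. Origin at the centre of its foot, 16 mm above the worktop, at x = -35, y = 0 mm in the carrier's frame when the tray is in; own z up. Its top is 66 mm above the worktop.
- plunger_2: Dark pump plunger, 27 mm in diameter and 50 mm tall, standing loosely in a 12 mm deep well of the tray's white insert. Origin at the centre of its foot, 16 mm above the worktop, at x = 0, y = 0 mm in the carrier's frame when the tray is in; own z up. Its top is 66 mm above the worktop.
- plunger_3: Dark pump plunger, 27 mm in diameter and 50 mm tall, standing loosely in a 12 mm deep well of the tray's white insert. Origin at the centre of its foot, 16 mm above the worktop, at x = 35, y = 0 mm in the carrier's frame when the tray is in; own z up. Its top is 66 mm above the worktop.
- cap_1: Brass-coloured valve cap, 39 mm across, 13 mm high, lying loose on the worktop near the right-hand edge (bystander); origin at the centre of its underside.
- tappet_1: Roller tappet, 41 x 30 x 34 mm, standing loose on the worktop behind the carrier (bystander); origin at the centre of its underside.
- seat_1: Dark valve seat, 26 mm across, 14 mm high, standing loose on the worktop behind the carrier (bystander); origin at the centre of its underside.

How it is judged:
On the way, in this order (a step that is already met when the one before it is completed fails the run):
1. the bolt is slid fully back while the tray is still in (value of joint bolt above 0.019 m and value of joint tray below 0.01 m), for 0.2 s.
2. the tray is drawn out to its stop (value of joint tray above 0.108 m), for 0.2 s.
At the end, for the whole second after the job is handed in: The tray stands drawn out by at least 108 of its 115 mm, the bolt is still slid back by at least 19 of its 22 mm, and all three plungers stand at rest in their wells (leaning less than 0.2 rad, feet 12 to 21 mm above the worktop) (value of joint tray above 0.108 m and value of joint bolt above 0.019 m and angle between each of plunger_1, plunger_2, plunger_3's own z axis and vertical below 0.2 rad and height (world z) of plunger_1 between 0.012 and 0.021 m and linear speed of each of plunger_1, plunger_2, plunger_3 below 0.02 m/s and height (world z) of plunger_2 between 0.012 and 0.021 m and height (world z) of plunger_3 between 0.012 and 0.021 m); the robot touches nothing.
It fails at once if a plunger is touched by the robot (more than 2 N) (contact force between any of the arm, the fingers and plunger_1 above 2 N or contact force between any of the arm, the fingers and plunger_2 above 2 N or contact force between any of the arm, the fingers and plunger_3 above 2 N).
It fails at once if a plunger is lifted out of its well or tipped (foot over 26 mm above the worktop, or leaning over 0.35 rad) (height (world z) of any of plunger_1, plunger_2, plunger_3 above 0.026 m or angle between any of plunger_1, plunger_2, plunger_3's own z axis and vertical above 0.35 rad).
It fails at once if the lip is pinched: the fingers press on the card holder on its front with over 10 N (contact force between the fingers and tray_c6 above 10 N).
It fails at once if the cap, the tappet or the seat is moved by more than 15 mm (distance of any of cap_1, tappet_1, seat_1 from where it was at the start of the episode above 0.015 m).
It also fails if it takes over 38 s, if anything falls off the work surface, if the arm or the gripper's body presses on something with over 40 N, if the wrist force passes 120 N, or if a joint passes its speed limit or range.

## Working session

There is one attempt and no reset: what is moved stays moved. The work goes in short steps, Python scripts to look and compute and a tool call to move; the robot and the scene stay as the last step left them, time stands still between calls to the robot, and variables do not carry over. Pictures are saved under pics/ and viewed, and the job is handed in when it is done.

Besides the shell and the picture viewer there is one more tool, called by a JSON object that holds its "op" and its "data". send_rows: Moves the arm, as the interface text tells. Its arguments: {"type":"object","properties":{"moves":{"type":"string"}},"required":["moves"]}

```bash
mkdir -p pics; ls
python3 - <<'E'
from bench import robot, imaging, order
import cv2
o=robot.get_obs(); print({k:(v if not hasattr(v,'round') else v) for k,v in o.items()})
print(getattr(robot,'tip_reach',None))
for n in ['side','top','wrist']:
    s=imaging.snapshot(n); cv2.imwrite(f'pics/a_{n}.png',s['image'][:,:,::-1])
    if n!='wrist': print(n,s['R'],s['t'],s['mtx'])
    for tg in ['carrier','cover_edge','lip_back','tray_floor','card_holder','bolt_knob','bolt_block','plunger_1','cap_1','tappet_1','seat_1']:
        r=imaging.landmark_of(s,tg); print(n,tg,[(list(map(int,d['centre'])),round(float(d['conf']),2)) for d in r[:4]])
print(robot.get_obs()['time'])
E
```

```text
pics
{'time': 0.0, 'joint_positions': array([-1.36511729e+00,  8.79429202e-02,  1.37224174e+00,  3.75704060e-06,
        1.68355878e+00, -1.03104913e-01]), 'qvel': array([ 0.00117221, -0.00035278,  0.00204911,  0.00112039, -0.00026585,
       -0.00031583]), 'joint_torque': array([ 4.06163617e-04, -3.40178096e+01, -3.02431655e+01,  7.17579131e-02,
        3.27390363e-02, -1.62616439e-04]), 'tool_pos': array([ 0.16703807, -0.52350333,  0.22331706]), 'ee_rot': array([-1.57057125,  0.00213898, -1.26201172]), 'wrist_force': array([ 1.0331445 ,  0.8061817 , -0.54923647]), 'wrist_torque': array([-0.05701725, -0.0023195 , -0.00921198]), 'width': 0.09375551836138703}
0.019
side [[ 0.82014881  0.57211168 -0.00664416]
 [ 0.32653974 -0.47758245 -0.81565115]
 [-0.46981669  0.66678574 -0.57850588]] [-0.3676169  -0.14748646  1.1882534 ] [[449.31671561   0.         286.57046747]
 [  0.         449.31671561 208.41306912]
 [  0.           0.           1.        ]]
side carrier [([254, 216], 0.78)]
side cover_edge [([235, 198], 0.92)]
side lip_back [([216, 235], 0.25)]
side tray_floor [([230, 237], 0.5
[... 544 characters left out ...]
8550096 ]
 [  0.           0.           1.        ]]
top carrier [([279, 261], 0.72)]
top cover_edge [([307, 261], 0.94)]
top lip_back [([326, 260], 0.59)]
top tray_floor [([314, 260], 0.85), ([277, 261], 0.47), ([334, 262], 0.35)]
top card_holder [([333, 261], 0.66)]
top bolt_knob [([332, 238], 0.57)]
top bolt_block [([331, 232], 0.83)]
top plunger_1 []
top cap_1 [([338, 166], 0.77), ([206, 284], 0.63)]
top tappet_1 [([213, 238], 0.51), ([334, 265], 0.44)]
top seat_1 [([209, 283], 0.44)]
wrist carrier []
wrist cover_edge []
wrist lip_back []
wrist tray_floor []
wrist card_holder []
wrist bolt_knob []
wrist bolt_block []
wrist plunger_1 []
wrist cap_1 []
wrist tappet_1 []
wrist seat_1 []
1.8
```

View images.

Run:
```python
import cv2
a=cv2.imread('pics/a_side.png')[130:340,150:400]; b=cv2.imread('pics/a_top.png')[120:320,170:400]
cv2.imwrite('pics/a_side_c.png',cv2.resize(a,None,fx=2.8,fy=2.8,interpolation=cv2.INTER_CUBIC))
cv2.imwrite('pics/a_top_c.png',cv2.resize(b,None,fx=3,fy=3,interpolation=cv2.INTER_CUBIC))
```

```text
(no output)
```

View pics/a_side_c.png

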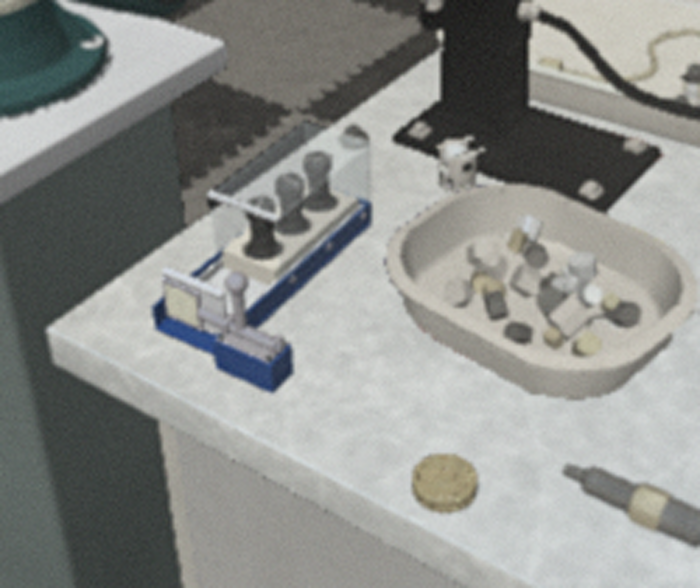

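View pics/a_top_c.png

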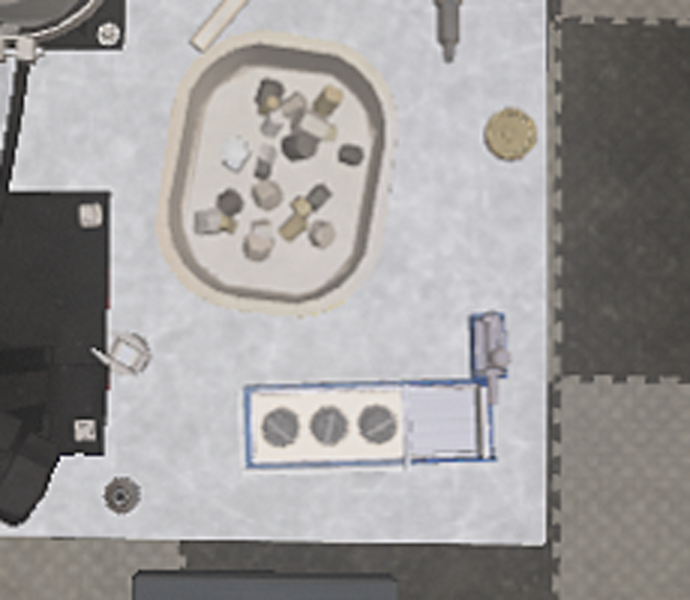

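View pics/a_top.png

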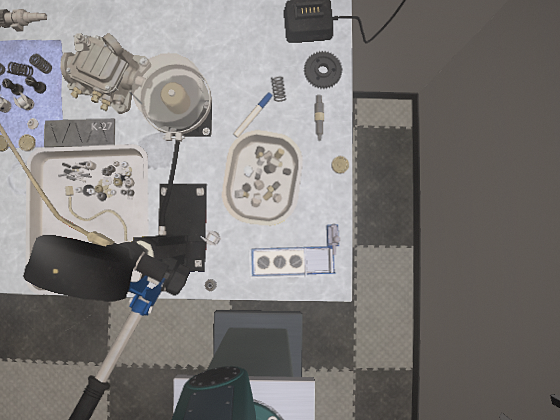

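View pics/a_wrist.png

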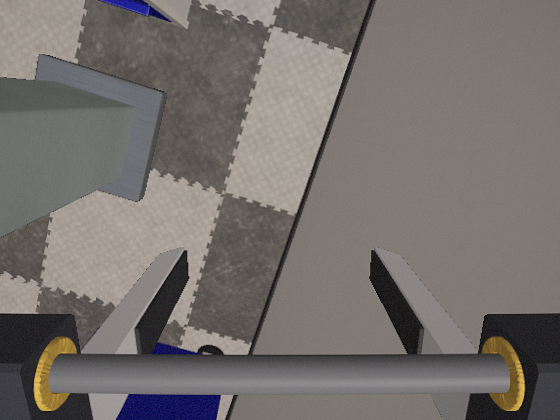

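```bash
cat > h.py <<'E'
import numpy as np, cv2
from scipy.optimize import least_squares
M={'carrier':(0,0,0),'cover_edge':(-55.5,0,76),'lip_back':(-109,0,35),'tray_floor':(-81,0,12),'card_holder':(-115,8.5,26.5),'bolt_knob':(-120,-44,60),'bolt_block':(-120,-54,26)}
def tow(p,P):
    x,y,a=p; P=np.atleast_2d(np.array(P,float))/1000
    c,s=np.cos(a),np.sin(a)
    return np.c_[x+c*P[:,0]-s*P[:,1], y+s*P[:,0]+c*P[:,1], P[:,2]]
def proj(s,X):
    return cv2.projectPoints(np.asarray(X,float),cv2.Rodrigues(np.array(s['R']))[0],np.array(s['t'],float),np.array(s['mtx']),np.array(s['dist'],float))[0][:,0]
def fit(obs,p0=(0.4,-0.08,1.57)):
    # obs: list of (snap,name,uv,conf)
    def r(p): return np.concatenate([(proj(s,tow(p,M[n]))[0]-uv)*np.sqrt(c) for s,n,uv,c in obs])
    q=least_squares(r,p0,loss='soft_l1',f_scale=1.5)
    res=[(n,s['name'],np.round(proj(s,tow(q.x,M[n]))[0]-uv,1)) for s,n,uv,c in obs]
    return q.x,res
E
python3 - <<'E'
from bench import robot, imaging, order
from h import *
import pickle
obs=[];S={}
for n,L in (('top',['carrier','cover_edge','tray_floor','card_holder','bolt_block','bolt_knob']),('side',['carrier','cover_edge','tray_floor','card_holder'])):
    s=imaging.snapshot(n); s['name']=n; S[n]=s
    for tg in L:
        r=imaging.landmark_of(s,tg)
        if r: obs.append((s,tg,np.array(r[0]['centre'],float),r[0]['conf']))
p,res=fit(obs); print(p,np.degrees(p[2])); [print(x) for x in res]
pt,rt=fit([o for o in obs if o[0]['name']=='top']); print('top only',pt)
pickle.dump((S,p),open('s.pkl','wb'))
for n in S:
    s=S[n]; im=s['image'][:,:,::-1].copy(); k=3
    x0,y0=(170,200) if n=='top' else (190,160); im=cv2.resize(im[y0:y0+110,x0:x0+190],None,fx=4,fy=4,interpolation=cv2.INTER_CUBIC)
    for P in [[-123,30,22],[62,30,22],[62,-30,22],[-123,-30,22],[-109,0,50],[-35,0,66],[0,0,66],[35,0,66],[-120,-44,70.5],[-55.5,30,76],[-55.5,-30,76],[-132,-78,26],[-108,-78,26]]:
        u=(proj(s,tow(p,P))[0]-[x0,y0]+.5)*4; cv2.circle(im,tuple(int(v) for v in u),3,(0,0,255),1)
    cv2.imwrite(f'pics/b_{n}.png',im)
print(robot.get_obs()['time'])
E
```

```text
[ 0.41322802 -0.07434935  1.64659483] 94.34293441601537
('carrier', 'top', array([-1.8, -0.6]))
('cover_edge', 'top', array([-1. , -0.6]))
('tray_floor', 'top', array([-1.3,  0.8]))
('card_holder', 'top', array([-2.5, -0.5]))
('bolt_block', 'top', array([ 0.5, -2. ]))
('bolt_knob', 'top', array([0.7, 2. ]))
('carrier', 'side', array([-3. ,  1.7]))
('cover_edge', 'side', array([-0.5,  0.1]))
('tray_floor', 'side', array([0.2, 0.6]))
('card_holder', 'side', array([-0.3,  1.2]))
top only [ 0.41051379 -0.07715804  1.68044981]
2.4
```

View pics/b_top.png

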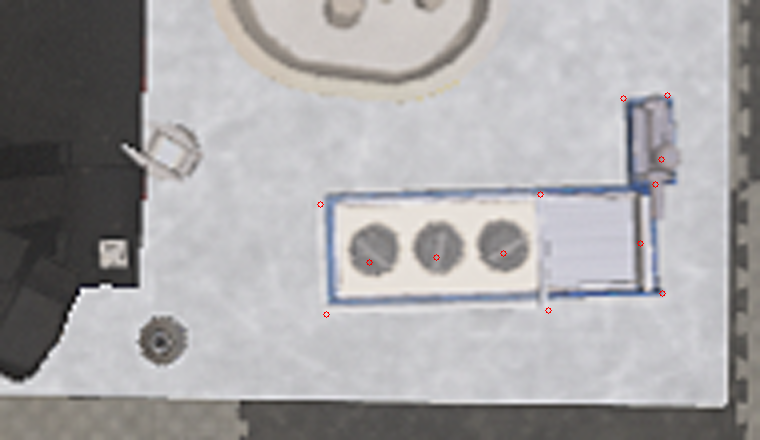

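View pics/b_side.png

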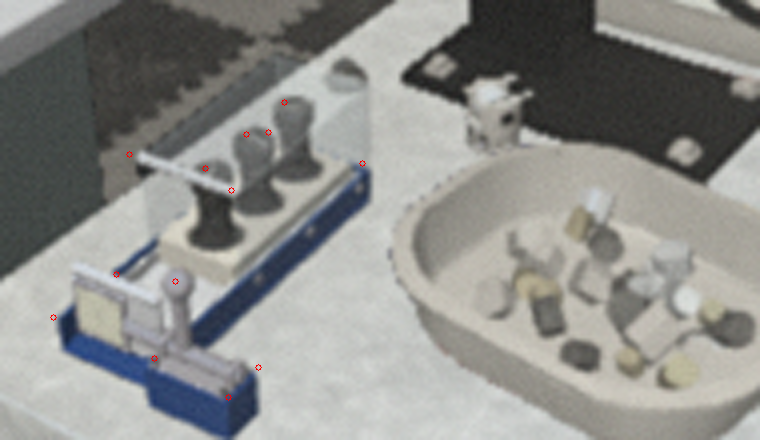

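Run:
```python
from h import *
import pickle
S,p=pickle.load(open('s.pkl','rb'))
T=[((330,302),(62,30,22)),((328,196),(62,-30,22)),((656,293),(-123,30,22)),((541,190),(-55.5,-30,76)),((547,300),(-55.5,30,76)),((627,98),(-108,-78,26)),((672,98),(-132,-78,26))]
D=[((370,170),(62,-30,22)),((138,155),(-55.5,30,76)),((235,192),(-55.5,-30,76)),((258,375),(-108,-78,26)),((228,403),(-132,-78,26)),((75,266),(-110,26,50)),((214,162),(-35,0,66)),((252,128),(0,0,66)),((294,98),(35,0,66))]
off={'top':(170,200),'side':(190,160)}
obs=[(n,np.array(u)/4-.5+off[n],P) for n,L in (('top',T),('side',D)) for u,P in L]
def go(ob):
    def r(p): return np.concatenate([proj(S[n],tow(p,P))[0]-u for n,u,P in ob])
    q=least_squares(r,(.4,-.08,1.6),loss='soft_l1',f_scale=1.5); return q.x,r(q.x).reshape(-1,2)
for ob in (obs,obs[:len(T)],obs[len(T):]):
    p,r=go(ob); print(p,np.degrees(p[2])); 
    for o,e in zip(ob,r): print(o[0],o[2],e.round(1))
p,_=go(obs); pickle.dump((S,p),open('s2.pkl','wb'))
for n in S:
    s=S[n]; im=s['image'][:,:,::-1]; x0,y0=off[n]; im=cv2.resize(im[y0:y0+110,x0:x0+190],None,fx=4,fy=4,interpolation=cv2.INTER_CUBIC)
    for P in [[-123,30,22],[62,30,22],[62,-30,22],[-123,-30,22],[-110,26,50],[-110,-26,50],[-35,0,66],[0,0,66],[35,0,66],[-120,-44,70.5],[-55.5,30,76],[-55.5,-30,76],[-132,-78,26],[-108,-78,26],[62,-30,76],[62,30,76]]:
        u=(proj(s,tow(p,P))[0]-[x0,y0]+.5)*4; cv2.circle(im,tuple(int(v) for v in u),3,(0,0,255),1)
    cv2.imwrite(f'pics/c_{n}.png',im)
```

```text
[ 0.41764105 -0.07404367  1.61745025] 92.67307281179441
top (62, 30, 22) [-1.4  0.3]
top (62, -30, 22) [-1.7 -0.6]
top (-123, 30, 22) [ 1.3 -0.3]
top (-55.5, -30, 76) [ 0.3 -0.3]
top (-55.5, 30, 76) [-0.2  1.3]
top (-108, -78, 26) [ 0.1 -0.5]
top (-132, -78, 26) [-0.2 -0.8]
side (62, -30, 22) [ 0.3 -0.7]
side (-55.5, 30, 76) [-0.7  0.1]
side (-55.5, -30, 76) [0.  0.2]
side (-108, -78, 26) [ 0.1 -1. ]
side (-132, -78, 26) [-0.3 -0.4]
side (-110, 26, 50) [-0.3 -1.8]
side (-35, 0, 66) [-0.6  2.1]
side (0, 0, 66) [0.3 2.2]
side (35, 0, 66) [-0.3  1.8]
[ 0.41737921 -0.07448686  1.61508918] 92.53779370608007
top (62, 30, 22) [-1.3  0.3]
top (62, -30, 22) [-1.5 -0.6]
top (-123, 30, 22) [ 1.5 -0. ]
top (-55.5, -30, 76) [ 0.5 -0.1]
top (-55.5, 30, 76) [-0.   1.5]
top (-108, -78, 26) [ 0.4 -0.3]
top (-132, -78, 26) [ 0.  -0.6]
[ 0.41761411 -0.07372655  1.61990015] 92.8134417714529
side (62, -30, 22) [ 0.3 -0.8]
side (-55.5, 30, 76) [-0.6  0.1]
side (-55.5, -30, 76) [0.2 0.1]
side (-108, -78, 26) [ 0.3 -1.1]
side (-132, -78, 26) [ 0.  -0.5]
side (-110, 26, 50) [-0.1 -1.9]
side (-35, 0, 66) [-0.5  2. ]
side (0, 0, 66) [0.4 2.1]
side (35, 0, 66) [-0.2  1.7]
```

View pics/c_top.png

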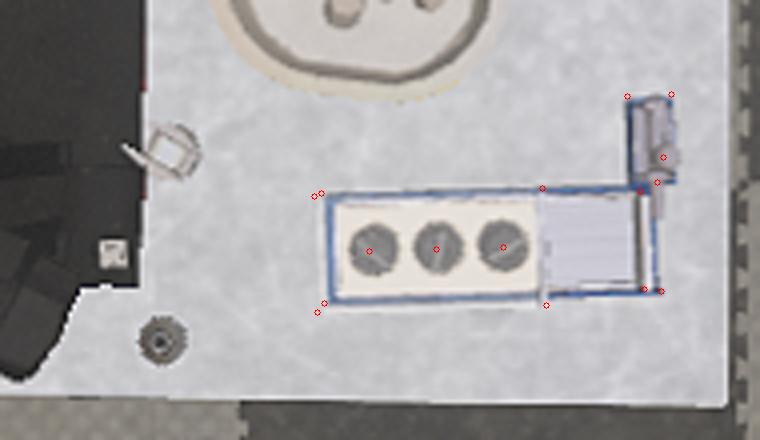

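View pics/c_side.png

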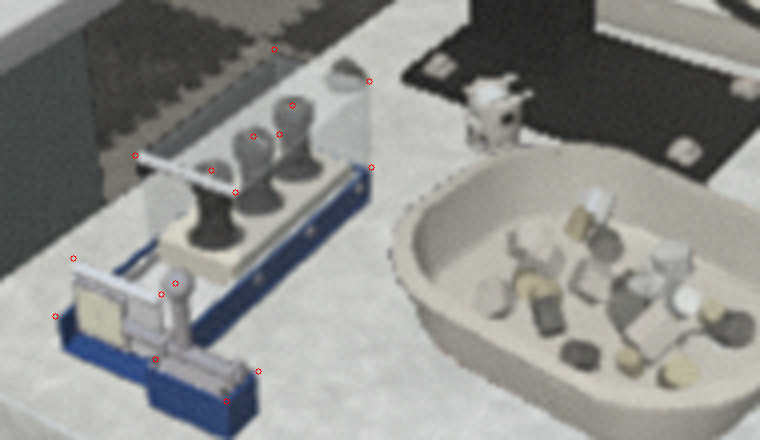

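```bash
cat >> h.py <<'E'
def to_car(p,X):
    c,s=np.cos(p[2]),np.sin(p[2]); d=np.array(X[:2])-p[:2]
    return np.array([c*d[0]+s*d[1],-s*d[0]+c*d[1],X[2]])*1000
PSE=(0.4176,-0.0741,np.radians(92.65))
def status(p=PSE):
    from bench import robot
    o=robot.get_obs(); c=to_car(p,o['tool_pos'])
    print('t',o['time'],'car TCP mm',c.round(1),'tip z',round(c[2]-19,1),'yaw off deg',round(float(np.degrees(o['ee_rot'][2]-(p[2]-np.pi)),),2),o['ee_rot'].round(3),'F',np.round(o['wrist_force'],1),'w',o['width'])
E
python3 -c "
from h import *
status()
print('shot carrier -> ', tow(PSE,[[-120,-12,75],[-82,0,44]]))"
```

```text
t 2.4 car TCP mm [-437.8  271.   224.5] tip z 205.5 yaw off deg 15.04 [-1.571 -0.    -1.262] F [-0.5  0.2 -0.1] w 0.09404651850648962
shot carrier ->  [[ 0.43513534 -0.19341686  0.075     ]
 [ 0.42139125 -0.15601231  0.044     ]]
```

{"op": "send_rows", "data": {"moves": "1 0 0 0 5; 1 0 0 0 5; 1 0 0 0 5; 1 -0.03 0 0.027 0; 1 -0.03 0 0.027 0; 1 -0.03 0 0.027 0; 1 -0.03 0 0.027 0; 1 -0.03 0 0.027 0; 1 -0.03 0 0.027 0; 1 -0.03 0 0.027 0"}}

```text
time: 3.23
tool_pos: [0.3469, -0.3037, 0.2247]
ee_rot: [-1.57, -0.001, -1.524]
wrist_force: [1.5, -0.3, 0.1]
width: 0.0306
```

```bash
python3 -c "
from h import *
status()"
```

```text
t 3.2333 car TCP mm [-226.1   81.2  224.7] tip z 205.7 yaw off deg 0.02 [-1.570e+00 -1.000e-03 -1.524e+00] F [ 1.5 -0.3  0.1] w 0.030638598448866773
```

{"op": "send_rows", "data": {"moves": "1 -0.026 0.01 0.023 0; 1 -0.026 0.01 0.023 0; 1 -0.026 0.01 0.023 0; 1 -0.026 0.01 0.023 0; 1 0 0.01 0 0; 1 0 0 0 0; 1 0 0 0 0; 1 0 0 0 0; 1 0 0 0 0; 1 0 0 0 0"}}

```text
time: 4.07
tool_pos: [0.4329, -0.1984, 0.1753]
ee_rot: [-1.57, -0.001, -1.526]
wrist_force: [-0.3, 0.0, 0.1]
width: 0.0008
```

Run:
```python
from h import *
from bench import imaging
import pickle
status()
s=imaging.snapshot('wrist'); s['name']='wrist'; pickle.dump(s,open('w1.pkl','wb'))
im=s['image'][:,:,::-1].copy()
for P in [[-123,30,22],[-123,-30,22],[-109,26,50],[-109,-26,50],[-120,-44,70.5],[-55.5,30,76],[-55.5,-30,76],[-132,-78,26],[-108,-78,26],[-53,23.5,28],[-53,-23.5,28]]:
    u=proj(s,tow(PSE,P))[0]; cv2.circle(im,tuple(int(v) for v in u),3,(0,0,255),1)
for n in ('side',):
    z=imaging.snapshot(n); cv2.imwrite('pics/d_side.png',cv2.resize(z['image'][100:320,120:400,::-1],None,fx=2.8,fy=2.8,interpolation=cv2.INTER_CUBIC))
cv2.imwrite('pics/d_w.png',im)
```

```text
t 4.0667 car TCP mm [-124.9   -9.5  175.3] tip z 156.3 yaw off deg -0.08 [-1.570e+00 -1.000e-03 -1.526e+00] F [-0.3  0.   0.1] w 0.0007599684637020458
```

View pics/d_w.png

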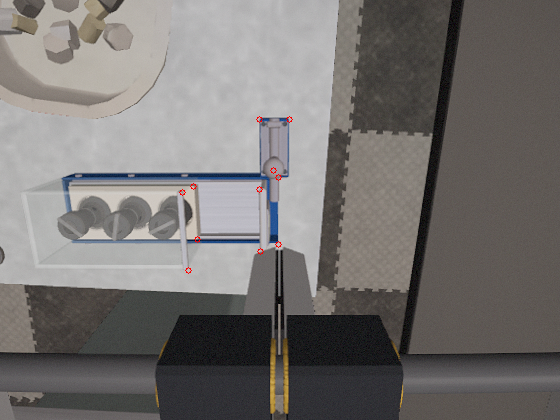

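View pics/d_side.png

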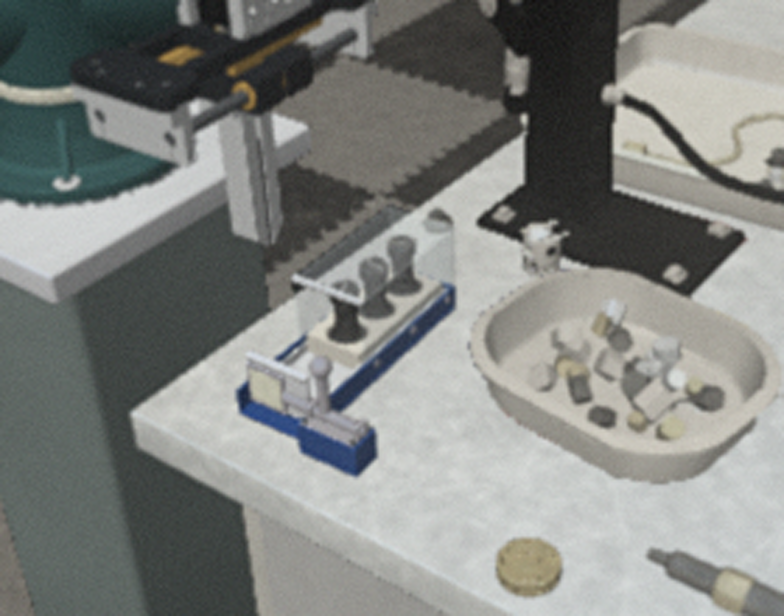

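{"op": "send_rows", "data": {"moves": "1 -0.005 0.012 0 0; 1 0 0.014 0 0; 1 0 0.014 0 0; 1 0 0.014 0 0; 1 0 0.014 0 0; 1 0 0.014 0 0; 1 0 0.011 0 0; 1 0 0.007 0 0; 1 0 0 0 0; 1 0 0 0 0"}}

```text
time: 5.0
tool_pos: [0.4327, -0.1921, 0.0742]
ee_rot: [-1.571, 0.0, -1.524]
wrist_force: [-0.1, -0.8, 0.9]
width: 0.0001
```

Run:
```python
from h import *
from bench import imaging
status()
z=imaging.snapshot('side'); cv2.imwrite('pics/e_side.png',cv2.resize(z['image'][170:290,180:330,::-1],None,fx=5,fy=5,interpolation=cv2.INTER_CUBIC))
```

```text
t 5.0 car TCP mm [-118.6   -9.6   74.2] tip z 55.2 yaw off deg 0.04 [-1.571  0.    -1.524] F [-0.1 -0.8  0.9] w 6.210883045243795e-05
```

View pics/e_side.png

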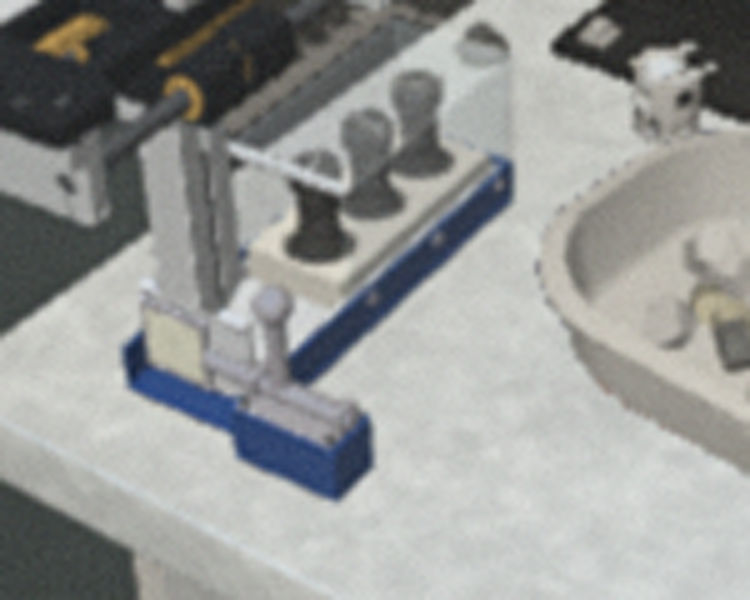

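{"op": "send_rows", "data": {"moves": "1 0 0 0.004 0; 1 0 0 0.004 0; 1 0 0 0.004 0; 1 0 0 0.004 0; 1 0 0 0.004 0; 1 0 0 0.003 0; 1 0 0 0.003 0; 1 0 0 0.003 0; 1 0 0 0.003 0; 1 0 0 0.003 0"}}

```text
time: 5.88
tool_pos: [0.468, -0.1906, 0.0745]
ee_rot: [-1.571, -0.0, -1.524]
wrist_force: [-0.7, -0.2, 1.3]
width: 0.0005
```

```bash
python3 -c "
from h import *
status()"
```

```text
t 5.8833 car TCP mm [-118.7  -45.    74.5] tip z 55.5 yaw off deg 0.04 [-1.571 -0.    -1.524] F [-0.7 -0.2  1.3] w 0.0005315118453061449
```

{"op": "send_rows", "data": {"moves": "1 0 0 0.002 0; 1 0 0 0.001 0; 1 0 0 0.001 0; 1 0 0 0.001 0; 1 0 0 0.001 0; 1 0 0 0.001 0; 1 0 0 0.001 0; 1 0 0 0 0; 1 0 0 0 0; 1 0 0 0 0"}}

```text
time: 6.72
tool_pos: [0.4725, -0.1904, 0.0743]
ee_rot: [-1.579, 0.0, -1.524]
wrist_force: [-10.7, -1.1, 6.5]
width: -0.0
```

Run:
```python
from h import *
from bench import imaging
status()
z=imaging.snapshot('side'); cv2.imwrite('pics/f_side.png',cv2.resize(z['image'][170:290,180:330,::-1],None,fx=5,fy=5,interpolation=cv2.INTER_CUBIC))
```

```text
t 6.7167 car TCP mm [-118.7  -49.4   74.3] tip z 55.3 yaw off deg 0.02 [-1.579  0.    -1.524] F [-10.7  -1.1   6.5] w -1.9640592559329263e-05
```

View pics/f_side.png

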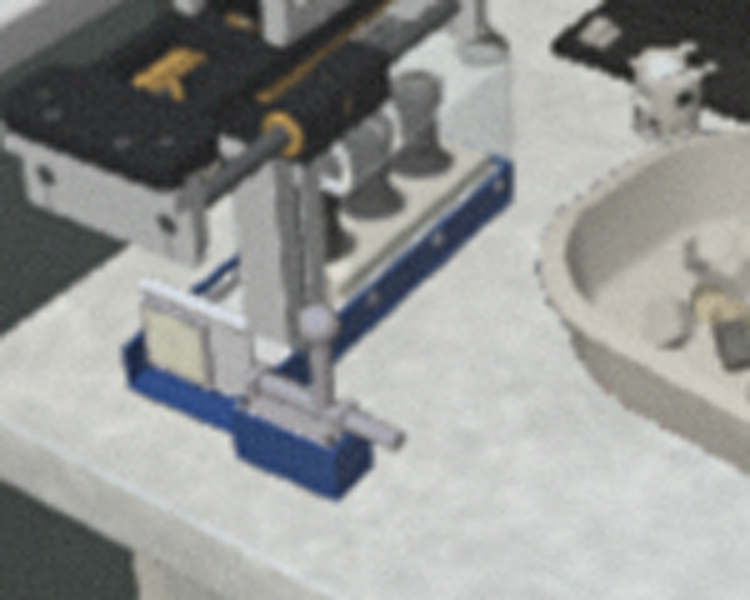

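{"op": "send_rows", "data": {"moves": "1 0 0 -0.005 0; 1 0 0 -0.01 0; 1 0 0 -0.01 0; 1 0 -0.015 -0.005 0; 1 0 -0.015 0 0; 1 0 -0.015 0 0; 1 -0.018 0 -0.012 0; 1 -0.018 0 -0.012 0; 1 0 0 0 0; 1 0 0 0 0"}}

```text
time: 7.6
tool_pos: [0.4199, -0.1564, 0.1196]
ee_rot: [-1.569, -0.001, -1.523]
wrist_force: [-0.1, -0.2, -0.2]
width: 0.0005
```

Run:
```python
from h import *
from bench import imaging
status()
s=imaging.snapshot('wrist')
im=s['image'][:,:,::-1].copy()
for P in [[-109,26,50],[-109,-26,50],[-120,-66,70.5],[-55.5,30,76],[-55.5,-30,76],[-53,23.5,28],[-53,-23.5,28]]:
    u=proj(s,tow(PSE,P))[0]; cv2.circle(im,tuple(int(v) for v in u),3,(0,0,255),1)
cv2.imwrite('pics/g_w.png',im)
```

```text
t 7.6 car TCP mm [-82.3   1.6 119.6] tip z 100.6 yaw off deg 0.09 [-1.569e+00 -1.000e-03 -1.523e+00] F [-0.1 -0.2 -0.2] w 0.00045392694194336874
```

View pics/g_w.png

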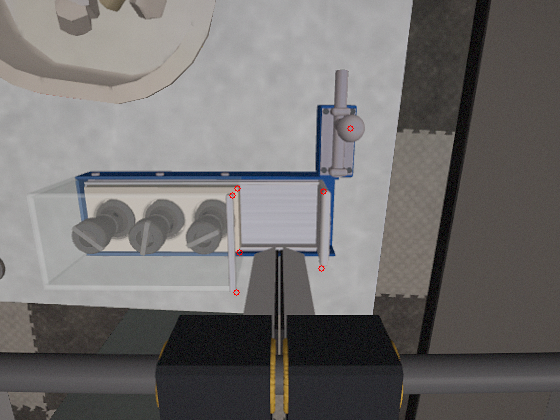

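{"op": "send_rows", "data": {"moves": "1 0 0.01 0 0; 1 0 0.01 0 0; 1 0 0.01 0 0; 1 0 0.01 0 0; 1 0 0.01 0 0; 1 0 0.01 0 0; 1 0 0.01 0 0; 1 0 0.006 0 0; 1 0 0 0 0; 1 0 0 0 0"}}

```text
time: 8.48
tool_pos: [0.42, -0.1566, 0.0431]
ee_rot: [-1.571, 0.0, -1.524]
wrist_force: [-0.3, 0.2, 0.4]
width: 0.0004
```

Run:
```python
from h import *
from bench import imaging
status()
z=imaging.snapshot('side'); cv2.imwrite('pics/h_side.png',cv2.resize(z['image'][170:290,180:330,::-1],None,fx=5,fy=5,interpolation=cv2.INTER_CUBIC))
```

```text
t 8.4833 car TCP mm [-82.5   1.4  43.1] tip z 24.1 yaw off deg 0.05 [-1.571  0.    -1.524] F [-0.3  0.2  0.4] w 0.00035784182457683
```

View pics/h_side.png

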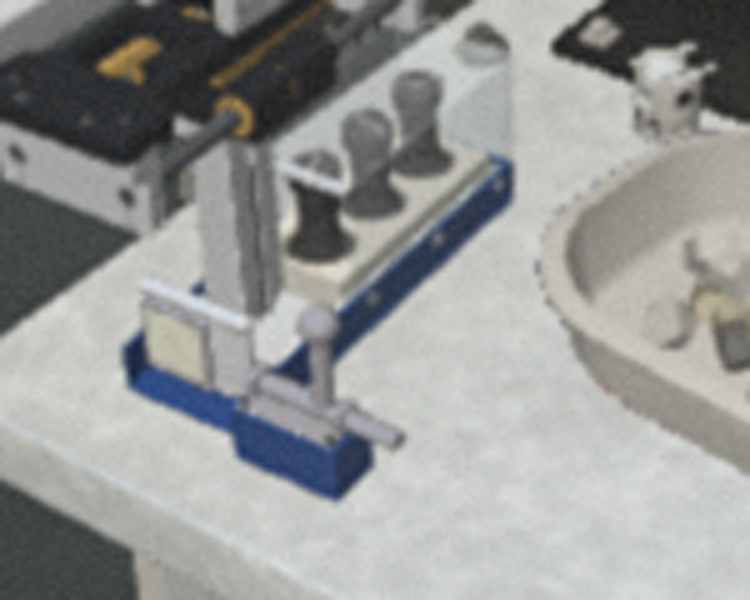

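{"op": "send_rows", "data": {"moves": "1 0.003 0 0 0; 1 0.003 0 0 0; 1 0.002 0 0 0; 1 0.002 0 0 0; 1 0.002 0 0 0; 1 0.002 0 0 0; 1 0.002 0 0 0; 1 0.003 0 0 0; 1 0.003 0 0 0; 1 0.003 0 0 0"}}

```text
time: 9.37
tool_pos: [0.4214, -0.1817, 0.0436]
ee_rot: [-1.571, 0.0, -1.524]
wrist_force: [-0.1, 2.4, 0.9]
width: 0.0006
```

Run:
```python
from h import *
from bench import imaging
status()
z=imaging.snapshot('side'); cv2.imwrite('pics/i_side.png',cv2.resize(z['image'][170:290,180:330,::-1],None,fx=5,fy=5,interpolation=cv2.INTER_CUBIC))
```

```text
t 9.3667 car TCP mm [-107.6    1.2   43.6] tip z 24.6 yaw off deg 0.05 [-1.571  0.    -1.524] F [-0.1  2.4  0.9] w 0.0006007161895581143
```

View pics/i_side.png

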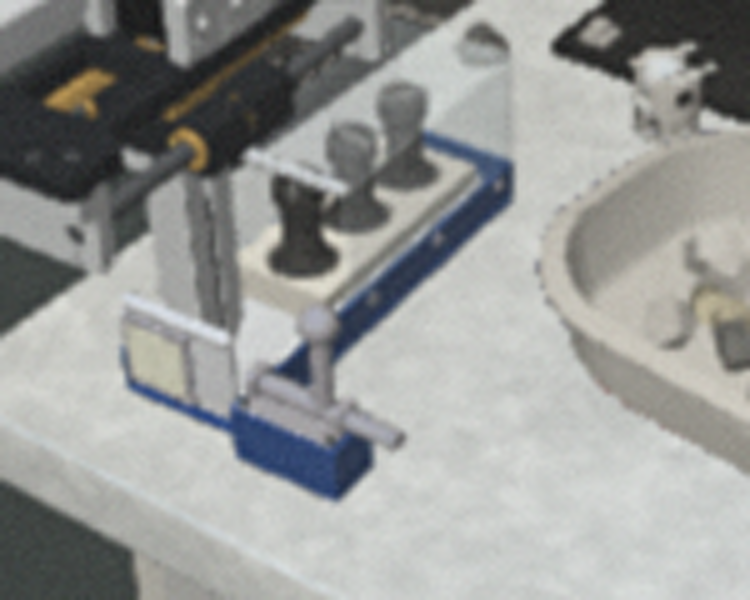

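{"op": "send_rows", "data": {"moves": "1 0.004 0 0 0; 1 0.004 0 0 0; 1 0.004 0 0 0; 1 0.004 0 0 0; 1 0.004 0 0 0; 1 0.004 0 0 0; 1 0.004 0 0 0; 1 0.004 0 0 0; 1 0.004 0 0 0; 1 0.004 0 0 0"}}

```text
time: 10.25
tool_pos: [0.4232, -0.2221, 0.0435]
ee_rot: [-1.571, -0.0, -1.524]
wrist_force: [0.4, 2.7, 1.4]
width: 0.0002
```

{"op": "send_rows", "data": {"moves": "1 0.004 0 0 0; 1 0.004 0 0 0; 1 0.004 0 0 0; 1 0.004 0 0 0; 1 0.004 0 0 0; 1 0.004 0 0 0; 1 0.004 0 0 0; 1 0.004 0 0 0; 1 0.003 0 0 0; 1 0.003 0 0 0"}}

```text
time: 11.08
tool_pos: [0.425, -0.26, 0.0435]
ee_rot: [-1.571, -0.0, -1.524]
wrist_force: [1.2, 3.1, 1.4]
width: 0.0006
```

Run:
```python
from h import *
from bench import imaging
status()
z=imaging.snapshot('side'); cv2.imwrite('pics/j_side.png',cv2.resize(z['image'][170:290,150:300,::-1],None,fx=5,fy=5,interpolation=cv2.INTER_CUBIC))
```

```text
t 11.0833 car TCP mm [-186.     1.2   43.5] tip z 24.5 yaw off deg 0.04 [-1.571 -0.    -1.524] F [1.2 3.1 1.4] w 0.0006221543291211524
```

View pics/j_side.png

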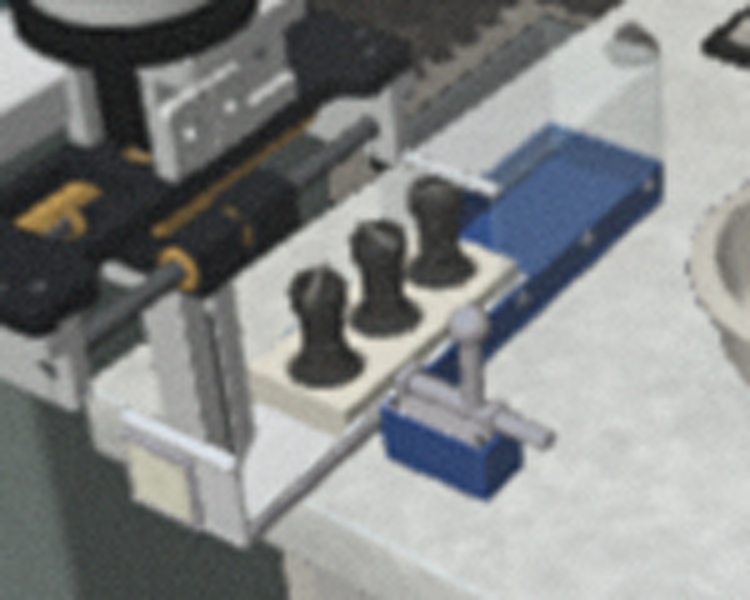

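{"op": "send_rows", "data": {"moves": "1 0.003 0 0 0; 1 0.003 0 0 0; 1 0.003 0 0 0; 1 0.003 0 0 0; 1 0.002 0 0 0; 1 0.002 0 0 0; 1 0.002 0 0 0; 1 0.001 0 0 0; 1 0.001 0 0 0; 1 0.001 0 0 0"}}

```text
time: 11.97
tool_pos: [0.4259, -0.2806, 0.0434]
ee_rot: [-1.571, 0.0, -1.524]
wrist_force: [-0.8, 2.6, 1.2]
width: 0.0008
```

{"op": "send_rows", "data": {"moves": "1 0.001 0 0 0; 1 0.001 0 0 0; 1 0.001 0 0 0; 1 0.001 0 0 0; 1 0.001 0 0 0; 1 0.001 0 0 0; 1 0 0 0 0; 1 0 0 0 0; 1 0 0 0 0; 1 0 0 0 0"}}

```text
time: 12.8
tool_pos: [0.4262, -0.2858, 0.0434]
ee_rot: [-1.571, 0.002, -1.524]
wrist_force: [-1.2, 4.6, 2.5]
width: 0.0007
```

```bash
python3 -c "
from h import *
status()"
```

```text
t 12.8 car TCP mm [-211.8    1.2   43.4] tip z 24.4 yaw off deg 0.05 [-1.571  0.002 -1.524] F [-1.2  4.6  2.5] w 0.0007471028010998967
```

{"op": "send_rows", "data": {"moves": "1 0.001 0 0 0; 1 0.001 0 0 0; 1 0.001 0 0 0; 1 0.001 0 0 0; 1 0 0 0 0; 1 0 0 0 0; 1 0 0 0 0; 1 0 0 0 0; 1 0 0 0 0; 1 0 0 0 0"}}

```text
time: 13.63
tool_pos: [0.4261, -0.2859, 0.0433]
ee_rot: [-1.572, 0.01, -1.523]
wrist_force: [-1.4, 14.1, 7.8]
width: 0.0005
```

```bash
python3 -c "
from h import *
status()"
```

```text
t 13.6333 car TCP mm [-212.     1.3   43.3] tip z 24.3 yaw off deg 0.08 [-1.572  0.01  -1.523] F [-1.4 14.1  7.8] w 0.0004895856925344172
```

{"op": "send_rows", "data": {"moves": "1 -0.004 0 0 0; 1 -0.005 0 0 0; 1 -0.004 0 0 0; 1 0 0 0 0; 1 0 -0.01 0 0; 1 0 -0.015 0 0; 1 0 -0.02 0 0; 1 0 -0.02 0 0; 1 0 -0.02 0 0; 1 0 -0.02 0 0"}}

```text
time: 14.47
tool_pos: [0.426, -0.2783, 0.1505]
ee_rot: [-1.57, -0.002, -1.524]
wrist_force: [0.4, 0.0, 0.2]
width: 0.0002
```

{"op": "send_rows", "data": {"moves": "1 0 -0.02 0 0; 1 0.02 -0.02 -0.02 0; 1 0.02 0 -0.02 0; 1 0.02 0 -0.02 0; 1 0.02 0 -0.02 0; 1 0 0 0 0; 1 0 0 0 0; 1 0 0 0 0; 1 0 0 0 0; 1 0 0 0 0"}}

```text
time: 15.3
tool_pos: [0.3504, -0.3606, 0.1886]
ee_rot: [-1.57, -0.0, -1.522]
wrist_force: [0.3, 0.7, 0.1]
width: 0.0004
```

Run:
```python
from h import *
from bench import imaging
status()
out=[]
for n in ('side','top'):
    z=imaging.snapshot(n); im=z['image'][:,:,::-1].copy()
    x0,y0=(150,170) if n=='side' else (240,180)
    im=cv2.resize(im[y0:y0+120,x0:x0+150],None,fx=5,fy=5,interpolation=cv2.INTER_CUBIC)
    for P in [[-225,26,50],[-225,-26,50],[-120,-66,70.5],[-150,0,66],[-115,0,66],[-80,0,66]]:
        u=(proj(z,tow(PSE,P))[0]-[x0,y0]+.5)*5; cv2.circle(im,tuple(int(v) for v in u),3,(0,0,255),1)
    cv2.imwrite(f'pics/k_{n}.png',im)
```

```text
t 15.3 car TCP mm [-283.1   80.4  188.6] tip z 169.6 yaw off deg 0.13 [-1.57  -0.    -1.522] F [0.3 0.7 0.1] w 0.0004484371227554502
```

View pics/k_side.png

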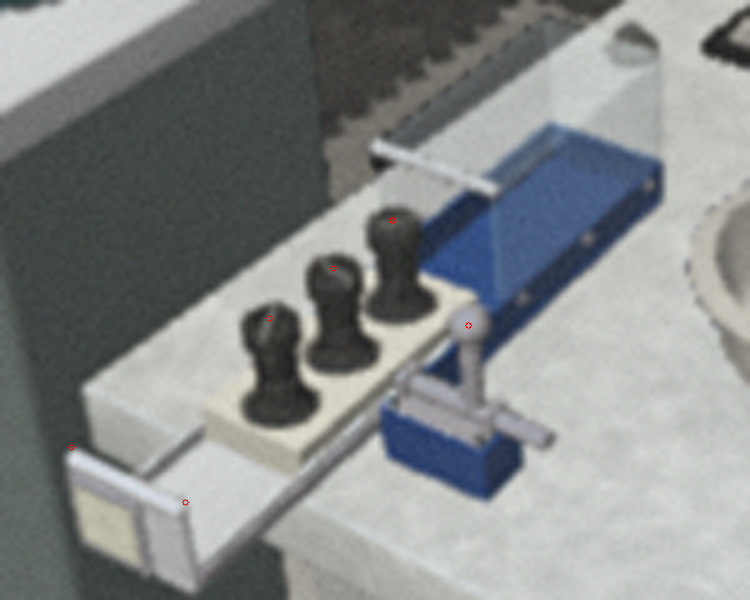

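View pics/k_top.png

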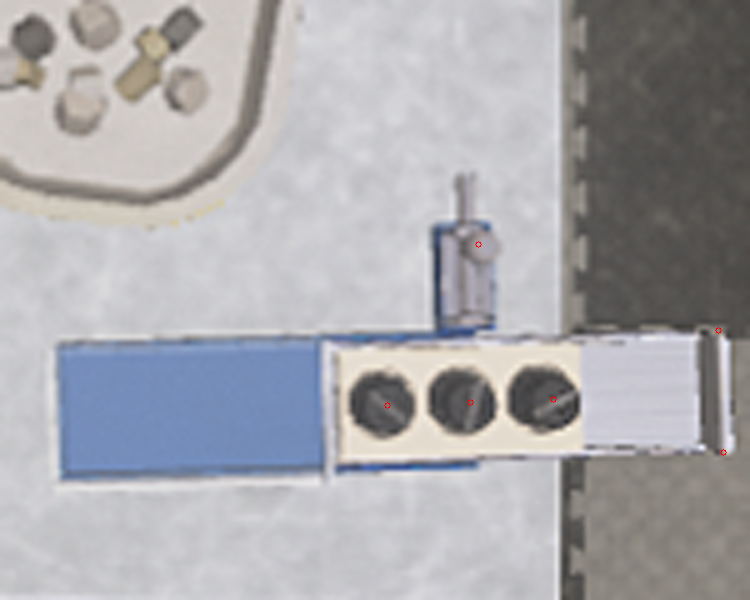

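The pictures show the lip, plungers and knob at the positions predicted for a fully drawn tray and a bolt fully back. All three plungers are upright and the arm is clear, so I am handing in.

```bash
python3 -c "
from bench import order
print(order.close_job())"
```

```text
the job is handed in; nothing more can be done
None
```

I slid the bolt back to its stop, drew the tray out to its end stop by hooking the lip from behind with the closed fingers, and handed the job in at about 15.4 s. The hand-in reported no verdict.

- **Bolt:** I pushed the knob until it stopped moving, at about 11 N. After that the pictures show the knob where a full 22 mm of travel puts it, with the tip clear of the lip.
- **Tray:** The pull took about 2.5–3 N while the tray slid, then rose to 14 N with no further movement, so it was at its stop. The last side and top pictures agree with a full 115 mm draw.
- **Plungers and arm:** All three plungers stood upright in the white insert, and the arm was lifted well clear. The wrist force was under 1 N.
- **Cap, tappet and seat:** The arm never went near them. I did not measure their positions again at the end.
- **Disagreement:** The first carrier position, fitted from the network points, was visibly off from the pictures by about 2° and several mm. I replaced it with a fit to edges I picked by hand. That fit left up to about 2 pixels (4–5 mm) at a few points, but it matched the wrist picture to within 2–3 mm.

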